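Pin the register plate in line and press its guide bushings

TASK

The aluminium register plate lies askew on the green press bed: drive both red-handled tapered pins fully home through its end holes to pull it into line with the bed. With the pins still in, press every brass guide bushing on the table into a bore of its own until its flange is home on the plate, stopping when the force rises rather than ramming it. Then draw the pins, put them back in their wooden stand, and leave the plate and its bushings in place and the jar, sharpener and ink roller where they are.

Things in the scene. Friction and masses are not known exactly. Their poses are not given: they have to be found in the camera images.
- bed: fixed green press bed, 150 x 310 x 50 mm, long side along its own y; origin under its centre, on the table. The plate lies on its top, 50 mm up. Under each bore of the plate it has a like bore with a stiff steel collar, at first level with the bed's top, that sinks only under about 15 N (up to 12 mm) and stays down. If the plate is out of line a bushing's foot catches on the bed
- plate: loose aluminium register plate with brown carved lino glued on its far half, 130 x 290 x 14 mm, 0.5 to 0.9 kg, long side along its own y; origin at the centre of its underside. Plate, bed and pin shafts are oiled and slide easily
- bed_hole0 (a point): mouth centre of the 21 mm pin hole in the bed, at the level on which the plate lies; it belongs under plate_hole0. The plate may start up to about 8 mm off; in line, the plate hole's mouth is 14 mm straight above this
- bed_hole1 (a point): mouth centre of the 21 mm pin hole in the bed, at the level on which the plate lies; it belongs under plate_hole1. The plate may start up to about 8 mm off; in line, the plate hole's mouth is 14 mm straight above this
- plate_hole0 (a point): mouth centre, on the plate's top, of the 21 mm pin hole at the plate's own -y end, 122 mm from its middle (the bores lie between the two)
- plate_hole1 (a point): mouth centre, on the plate's top, of the 21 mm pin hole at the plate's own +y end, 122 mm from its middle (the bores lie between the two)
- bore0 (a point): mouth centre, on the plate's top, of the one 64 mm from the middle to the plate's own -y of three 46 mm bores for bushings in a row 35 mm from the plate's edge nearer the robot (its own -x edge). A bushing set in it stops 11 mm short of home on the collar below and must be pushed the last 11 mm with 15 N; then its flange meets the plate and the force rises sharply
- bore1 (a point): mouth centre, on the plate's top, of the middle one of three 46 mm bores for bushings in a row 35 mm from the plate's edge nearer the robot (its own -x edge). A bushing set in it stops 11 mm short of home on the collar below and must be pushed the last 11 mm with 15 N; then its flange meets the plate and the force rises sharply
- bore2 (a point): mouth centre, on the plate's top, of the one 64 mm from the middle to the plate's own +y of three 46 mm bores for bushings in a row 35 mm from the plate's edge nearer the robot (its own -x edge). A bushing set in it stops 11 mm short of home on the collar below and must be pushed the last 11 mm with 15 N; then its flange meets the plate and the force rises sharply
- stand: fixed wooden pin stand, 70 x 150 x 70 mm, long side along its own y; origin under its centre
- stand_hole0 (a point): mouth centre, on the stand's top (70 mm up), of one of its two 27 mm through holes, 35 mm from its middle towards its own -y
- stand_hole1 (a point): the same, towards its own +y
- pin_a: steel taper pin, red handle; two alike, either fits either hole. Origin on its axis under its shoulder; z up the handle. Below: 25 mm straight, 20 mm across, then 35 mm taper to a 6 mm tip. Above: shoulder 33 mm across, 6 mm thick, then handle 22 mm across, 45 mm tall. 100 to 200 g. Starts in the stand, shoulder on its top. Home: shoulder on the plate, origin at plate_hole0 or 1
- pin_b: steel taper pin, red handle; two alike, either fits either hole. Origin on its axis under its shoulder; z up the handle. Below: 25 mm straight, 20 mm across, then 35 mm taper to a 6 mm tip. Above: shoulder 33 mm across, 6 mm thick, then handle 22 mm across, 45 mm tall. 100 to 200 g. Starts in the stand, shoulder on its top. Home: shoulder on the plate, origin at plate_hole0 or 1
- bushing0: brass guide bushing, may be absent; all alike, any fits any bore. Origin on its axis under its flange; z up. Below: body 44 mm across, 25 mm long, foot chamfered. Above: flange 56 mm across, 7 mm thick, then a round hub to grip, 26 mm across, 34 mm tall. About 250 g, bottom-heavy. Starts upright on the table. Home: flange on the plate's top, origin at the bore's point
- bushing1: brass guide bushing, may be absent; all alike, any fits any bore. Origin on its axis under its flange; z up. Below: body 44 mm across, 25 mm long, foot chamfered. Above: flange 56 mm across, 7 mm thick, then a round hub to grip, 26 mm across, 34 mm tall. About 250 g, bottom-heavy. Starts upright on the table. Home: flange on the plate's top, origin at the bore's point
- bushing2: brass guide bushing, may be absent; all alike, any fits any bore. Origin on its axis under its flange; z up. Below: body 44 mm across, 25 mm long, foot chamfered. Above: flange 56 mm across, 7 mm thick, then a round hub to grip, 26 mm across, 34 mm tall. About 250 g, bottom-heavy. Starts upright on the table. Home: flange on the plate's top, origin at the bore's point
- ink_jar: loose blue ink jar, 60 mm across, 75 mm tall, a bystander; origin under its centre
- sharpener: loose silver sharpener, 50 x 45 x 55 mm, a bystander; origin under its centre
- brayer: loose ink roller with a wooden handle, about 120 x 95 x 32 mm, lying on a 12 mm glass slab (120 x 150 mm), a bystander; origin at its underside
Mind the look-alikes: they are no part of the job. What is shaped like the pin_a but purple or turquoise is not meant.

How it is judged:
On the way, in this order (a step that is already met when the one before it is completed fails the run):
1. both pins are fully home through the plate and it is in line with the bed (distance between any of pin_a, pin_b and plate_hole0 below 0.004 m and distance between any of pin_a, pin_b and plate_hole1 below 0.004 m and horizontal distance between plate_hole0 and bed_hole0 below 0.003 m and horizontal distance between plate_hole1 and bed_hole1 below 0.003 m and angle between plate's own z axis and vertical below 0.03 rad), for 0.2 s.
2. with both pins still home, every bushing is pressed home in a bore (distance between any of pin_a, pin_b and plate_hole0 below 0.004 m and distance between any of pin_a, pin_b and plate_hole1 below 0.004 m and (distance between bushing0 and bore0 below 0.0035 m or distance between bushing0 and bore1 below 0.0035 m or distance between bushing0 and bore2 below 0.0035 m) and angle between each of bushing0, bushing1, bushing2's own z axis and vertical below 0.06 rad and (distance between bushing1 and bore0 below 0.0035 m or distance between bushing1 and bore1 below 0.0035 m or distance between bushing1 and bore2 below 0.0035 m) and (distance between bushing2 and bore0 below 0.0035 m or distance between bushing2 and bore1 below 0.0035 m or distance between bushing2 and bore2 below 0.0035 m)), for 0.2 s.
At the end, for the whole second after the job is handed in: Every bushing present upright in a bore, flange on the plate (origin within 3.5 mm of the bore mouth, tilt under 0.06 rad); plate flat and its end holes within 3 mm of the bed's; both pins in the stand, shoulders within 7 mm of its hole mouths; all at rest (horizontal distance between plate_hole0 and bed_hole0 below 0.003 m and horizontal distance between plate_hole1 and bed_hole1 below 0.003 m and angle between plate's own z axis and vertical below 0.03 rad and (distance between bushing0 and bore0 below 0.0035 m or distance between bushing0 and bore1 below 0.0035 m or distance between bushing0 and bore2 below 0.0035 m) and angle between each of bushing0, bushing1, bushing2's own z axis and vertical below 0.06 rad and (distance between bushing1 and bore0 below 0.0035 m or distance between bushing1 and bore1 below 0.0035 m or distance between bushing1 and bore2 below 0.0035 m) and (distance between bushing2 and bore0 below 0.0035 m or distance between bushing2 and bore1 below 0.0035 m or distance between bushing2 and bore2 below 0.0035 m) and (distance between pin_a and stand_hole0 below 0.007 m or distance between pin_a and stand_hole1 below 0.007 m) and (distance between pin_b and stand_hole0 below 0.007 m or distance between pin_b and stand_hole1 below 0.007 m) and linear speed of each of pin_a, pin_b, bushing0, bushing1, bushing2, plate below 0.02 m/s); the robot touches nothing.
It fails at once if the plate is rammed onto the bed with more than 120 N (contact force between plate and bed above 120 N).
It fails at once if the ink_jar is pushed more than 4 cm from its place (distance of ink_jar from where it was at the start of the episode above 0.04 m).
It fails at once if the sharpener is pushed more than 4 cm from its place (distance of sharpener from where it was at the start of the episode above 0.04 m).
It fails at once if the brayer is pushed more than 4 cm from its place (distance of brayer from where it was at the start of the episode above 0.04 m).
Of bushing0, bushing1, bushing2 only 2 to 3 are there at a start; the rules pass over those that are not, and their reading is None.
At some moment in a run one of bushing0, bushing1, bushing2 may be knocked a few centimetres aside while the robot is not near it.
It also fails if it takes over 210 s, if anything falls off the work surface, if the arm or the gripper's body presses on something with over 40 N, if the wrist force passes 120 N, or if a joint passes its speed limit or range.

ROBOT

A 6-joint arm with a two-finger parallel gripper is mounted at the origin on the work surface. World frame = base frame: x ahead of the robot, y to its left, z up, the work surface at z = 0. Lengths are in m, angles in rad, forces in N, time in s.
With the tool pointing down it reaches from about 0.275 to 0.825 m from the base axis. Payload 4.9 kg.
Tool frame: the origin (TCP) lies midway between the tips of the shut fingers; the grasp point (between the pads) lies 19 mm behind it (bot.grip_depth is the distance from the TCP to the grasp point, in m); z points along the fingers, y is the line along which they close (so a half turn about z gives the same grasp; the last joint's range is limited). The gripper opens to 85 mm and grips with 20 to 120 N. Pads are 22 mm wide; open, the fingers measure 114 mm over their backs; the gripper's body (76 mm by 85 mm) begins 54 mm behind the grasp point. The pads swing forward as they close: fully open they stand 13 mm farther back than shut.
Start: joints at [-1.374, 0.326, -0.193, 1.052, 0, 1.437], TCP at [0.179, -0.52, 0.196] pointing down, gripper open.
Joint ranges: [-2.65, 2.65], [-0.97, 1.79], [-1.3, 1.35], [-1.93, 2.1], [-1.47, 1.37], [-3.14, 3.14]. Speed limits (rad/s): [2.57, 2.57, 3.14, 3.14, 3.14, 3.14].

INTERFACE

Orientations are given as a unit quaternion [w, x, y, z].
In Python, from cell import bot gives the robot as it stands. Calls block until the motion is done:
- bot.move_pose(position, orientation): joint-space move of the TCP to a pose.
- bot.move_linear(position, speed=0.15, rotation=None, until_force=None): straight line of the TCP; rotation=None keeps the orientation; speed is the mean speed in m/s. With until_force (N) it stops when the force on the tool has changed by that much, and returns True; else False.
- bot.goto_joints(angles): joint-space move.
- bot.set_gripper(opening, grasp_force=None): opening from 0.0 (shut) to 1.0 (fully open); grasp_force is the grip in N (None keeps the last); returns when the fingers have stopped.
- bot.wait(seconds).
- bot.solve_ik(position, orientation): joint angles nearest the present ones, or None.
- bot.camera(name): name is "side" or "top"; returns the picture (400x640x3 uint8, red, green, blue); there is no depth.
- bot.calibration(name): a dict with "mtx" (3x3 intrinsics, pixels), "extrinsics" (4x4, takes a point from world to camera coordinates). Camera axes: x right, y down, z forward; pixel columns grow to the right and rows downward; lengths in m; the calibration is good to about 2 mm. A picture is of the moment at which its call begins. calibration takes no time and is no camera call.
A pose or a line that the arm cannot do raises bot.PlanningError and nothing moves.
- bot.close_job(): hands the job in; it is judged then, once.
Trained networks look in the newest picture that a camera, given by its name, has taken for a name from the list of things; names that differ only in an ending like _2 or _b are one class to them, and where a whole thing is asked for, a point or a joint stands for the part that bears it (a point fixed in the world has none). Each returns a list of dicts, best first, with "confidence" (0 to 1); they miss things now and then, are a little off and sometimes report something else, mostly with a low value. They report only what shows in the picture. A call takes as long as a camera call. They do not tell look-alikes from the thing itself.
- bot.search_frame(camera, thing): "bbox" ([left, top, width, height] in pixels, round what is visible of it).
Readings, each from a call of its own:
- bot.read_clock(): time.
- bot.read_joint_positions(): joint angles.
- bot.read_joint_vel(): joint speeds.
- bot.read_joint_efforts(): joint torques, N m.
- bot.read_position(): TCP position.
- bot.read_tool_rot(): TCP orientation.
- bot.read_ft_force(): force on the tool from outside, world axes, zero at the start.
- bot.read_moment(): the same for the moment, N m.
- bot.read_gripper_width(): opening from 0.0 (shut) to 1.0 (fully open).
- bot.read_finger_force(): force on a finger pad.
Only numpy, scipy, OpenCV 4.12 (cv2) and the standard library are available. Lean on these libraries where they do the work, as an engineer would, in place of code of your own. Each camera call takes 0.05 s, during which the arm holds its last target. There are 200 camera calls.

## Working session

There is one attempt and no reset: what is moved stays moved. The work goes in short steps, each a Python script; the robot and the scene stay as the last script left them, time stands still between calls to the robot, and variables do not carry over. Pictures are saved under pics/ and viewed, at most 14 in all, crops included, and the job is handed in when it is done.

```bash
ls; mkdir -p pics; python3 - <<'E'
from cell import bot
import cv2
for n in("top","side"):
    cv2.imwrite(f"pics/{n}0.png",bot.camera(n)[:,:,::-1])
    c=bot.calibration(n); print(n,c["mtx"].round(1).tolist(),c["extrinsics"].round(4).tolist())
    for t in["bed","plate","stand","pin_a","bushing0","plate_hole0","bore0","stand_hole0","ink_jar","sharpener","brayer"]:
        print(t,[([round(v) for v in d["bbox"]],round(d["confidence"],2)) for d in bot.search_frame(n,t)])
E
```

```text
pics
top [[459.0, 0.0, 319.7], [0.0, 459.0, 208.4], [0.0, 0.0, 1.0]] [[0.0286, -0.9994, 0.0201, -0.0275], [-0.9805, -0.032, -0.194, 0.5227], [0.1945, -0.0142, -0.9808, 0.9791], [0.0, 0.0, 0.0, 1.0]]
bed [([255, 123, 138, 72], 0.67)]
plate [([255, 127, 130, 60], 0.78)]
stand [([368, 220, 71, 41], 0.96), ([412, 233, 17, 15], 0.66)]
pin_a [([377, 230, 17, 19], 0.67), ([356, 274, 14, 16], 0.52), ([396, 279, 20, 17], 0.51), ([414, 232, 15, 14], 0.48)]
bushing0 [([306, 231, 23, 25], 0.71), ([364, 222, 73, 40], 0.62), ([160, 183, 26, 23], 0.59)]
plate_hole0 [([255, 128, 130, 59], 0.58), ([366, 221, 73, 41], 0.53)]
bore0 [([256, 128, 130, 58], 0.94), ([306, 232, 23, 23], 0.74), ([365, 222, 74, 42], 0.66)]
stand_hole0 [([362, 222, 75, 40], 0.94), ([207, 218, 46, 52], 0.58), ([412, 231, 16, 17], 0.24)]
ink_jar [([456, 244, 33, 28], 0.61)]
sharpener [([438, 178, 28, 27], 0.57)]
brayer [([207, 216, 41, 57], 0.7)]
side [[379.9, 0.0, 313.1], [0.0, 379.9, 199.3], [0.0, 0.0, 1.0]] [[0.9945, -0.1036, 0.0121, -0.5146], [-0.0721, -0.7662, -0.6385, 0.1], [0.0754, 0.6342, -0.7695, 0.9146], [0.0, 0.0, 0.0, 1.0]]
bed [([323, 171, 96, 115], 0.88)]
plate []
stand [([277, 255, 37, 83], 0.6), ([324, 172, 97, 118], 0.57)]
pin_a [([250, 240, 8, 28], 0.66), ([284, 253, 20, 24], 0.6), ([235, 279, 20, 27], 0.55), ([289, 282, 18, 27], 0.52)]
bushing0 [([305, 119, 16, 21], 0.82), ([271, 209, 26, 28], 0.61), ([285, 253, 18, 22], 0.51)]
plate_hole0 [([329, 166, 86, 99], 0.64)]
bore0 [([342, 326, 34, 35], 0.73), ([326, 165, 87, 101], 0.71)]
stand_hole0 [([277, 253, 40, 80], 0.67), ([328, 164, 88, 106], 0.62)]
ink_jar [([268, 358, 32, 38], 0.89), ([279, 253, 35, 80], 0.68)]
sharpener [([343, 326, 34, 34], 0.81)]
brayer [([325, 168, 96, 116], 0.73), ([252, 153, 52, 28], 0.57)]
```

```bash
python3 - <<'E'
import cv2
t=cv2.imread("pics/top0.png"); cv2.imwrite("pics/t1.png",cv2.resize(t[100:310,140:500],(800,467),interpolation=cv2.INTER_CUBIC))
t=cv2.imread("pics/side0.png"); cv2.imwrite("pics/s1.png",cv2.resize(t[100:400,220:460],(480,600),interpolation=cv2.INTER_CUBIC))
E
```

```text
(no output)
```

View pics/t1.png

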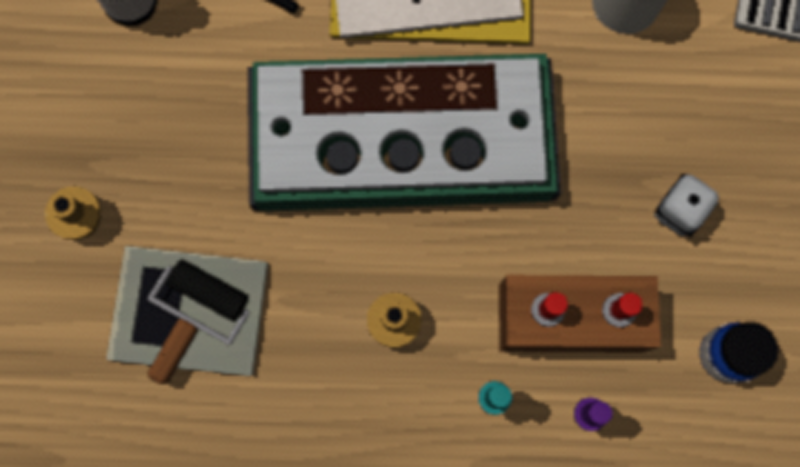

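View pics/s1.png

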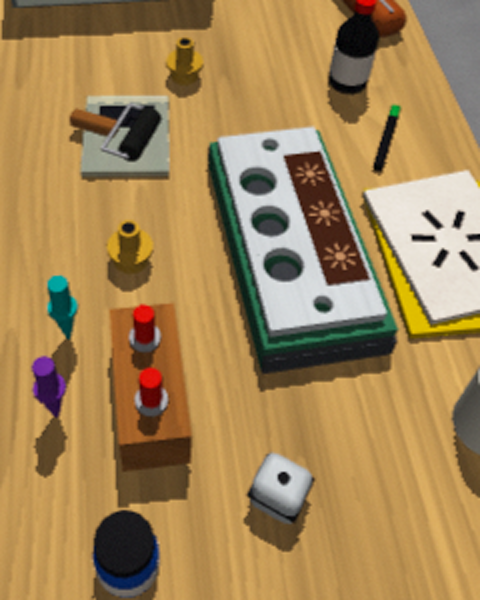

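```bash
cat > h.py <<'E'
from cell import bot
import cv2, numpy as np
from scipy.optimize import minimize
def proj(n,P):
    c=bot.calibration(n);E=c["extrinsics"];P=np.atleast_2d(P)@E[:3,:3].T+E[:3,3]
    q=P@c["mtx"].T; return q[:,:2]/q[:,2:]
def ray(n,uv,z):
    c=bot.calibration(n);E=c["extrinsics"];R=E[:3,:3];o=-R.T@E[:3,3]
    d=R.T@np.linalg.solve(c["mtx"],[uv[0],uv[1],1]); return o+d*(z-o[2])/d[2]
def rect(x,y,a,w,l,z):
    q=np.array([[-w,-l],[w,-l],[w,l],[-w,l]])/2
    R=np.array([[np.cos(a),-np.sin(a)],[np.sin(a),np.cos(a)]])
    return np.c_[q@R.T+[x,y],np.full(4,z)]
def fill(pts,S=4):
    m=np.zeros((400*S,640*S),np.uint8)
    h=cv2.convexHull(((pts+.5)*S*16).astype(np.int32).reshape(-1,1,2))
    cv2.fillPoly(m,[h],255,shift=4)
    return cv2.resize(m,(640,400),interpolation=cv2.INTER_AREA)/255.
def fit(n,mask,w,l,zs,x0):
    f=lambda p:np.abs(fill(proj(n,np.vstack([rect(*p,w,l,z) for z in zs])))-mask).sum()
    s=np.array([[0,0,0],[.01,0,0],[0,.01,0],[0,0,.04]])+x0
    r=minimize(f,x0,method="Nelder-Mead",options=dict(initial_simplex=s,xatol=1e-4,fatol=.1))
    return r.x,r.fun
E
cat > m.py <<'E'
from h import *
import sys
for n in("top","side"):
    im=cv2.imread(f"pics/{n}0.png");hsv=cv2.cvtColor(im,cv2.COLOR_BGR2HSV).astype(int);H,S,V=[hsv[...,i] for i in range(3)]
    # seed roi
    roi=np.zeros((400,640),bool)
    if n=="top": roi[118:200,248:396]=1
    else: roi[155:295,318:424]=1
    wood=(H>8)&(H<28)&(S>75)&(V>60)
    green=roi&(H>45)&(H<95)&(S>70)
    hull=cv2.convexHull(np.argwhere(cv2.morphologyEx(green.astype(np.uint8),cv2.MORPH_OPEN,np.ones((2,2))))[:,::-1].astype(np.int32))
    m=np.zeros((400,640),np.uint8);cv2.fillPoly(m,[hull],1)
    b=fit(n,m,.15,.31,[0,.05],[.53,0,0]); b2=fit(n,m,.15,.31,[.05],[.53,0,0])
    print(n,"bed box",b,"top only",b2)
    w=(roi&(S<60)&(V>100)).astype(np.uint8)
    k=cv2.connectedComponentsWithStats(w); i=1+np.argmax(k[2][1:,4]); w=(k[1]==i)
    hull=cv2.convexHull(np.argwhere(w)[:,::-1].astype(np.int32));m=np.zeros((400,640),np.uint8);cv2.fillPoly(m,[hull],1)
    p=fit(n,m,.13,.29,[.064],[.53,0,0]);print("plate",p)
    dark=((m>0)&~w).astype(np.uint8)
    k=cv2.connectedComponentsWithStats(dark)
    for s,c in zip(k[2][1:],k[3][1:]):
        if s[4]>10: print(" hole",s.tolist(),ray(n,c,.064).round(4))
    for nm,mm,z in(("red",(S>150)&((H<8)|(H>172))&(V>60),.121),("brass",(H>17)&(H<30)&(S>135)&(V>60),.03)):
        k=cv2.connectedComponentsWithStats(mm.astype(np.uint8))
        for s,c in zip(k[2][1:],k[3][1:]):
            if s[4]>30: print(nm,s.tolist(),ray(n,c,z).round(4))
E
python3 m.py
```

```text
top bed box (array([ 0.64544675, -0.01334578,  0.06737011]), np.float64(191.6470588235294)) top only (array([ 0.63736039, -0.01359121,  0.07531887]), np.float64(557.4313725490197))
plate (array([ 0.64633862, -0.00790208,  0.06211058]), np.float64(194.01176470588234))
 hole [305, 127, 18, 1, 18] [0.711  0.0084 0.064 ]
 hole [341, 126, 18, 1, 18] [ 0.7164 -0.0743  0.064 ]
 hole [272, 128, 14, 1, 14] [0.7056 0.0885 0.064 ]
 hole [276, 129, 88, 23, 1808] [ 0.6807 -0.0055  0.064 ]
 hole [369, 149, 9, 9, 59] [ 0.6526 -0.1291  0.064 ]
 hole [262, 153, 9, 8, 60] [0.6366 0.1136 0.064 ]
 hole [282, 159, 21, 20, 310] [0.6105 0.0539 0.064 ]
 hole [311, 158, 20, 20, 308] [ 0.6147 -0.0098  0.064 ]
 hole [339, 158, 20, 19, 302] [ 0.6188 -0.0736  0.064 ]
 hole [312, 183, 16, 1, 16] [ 0.5789 -0.0091  0.064 ]
 hole [344, 182, 16, 1, 16] [ 0.5836 -0.0809  0.064 ]
 hole [279, 184, 16, 1, 16] [0.5741 0.0646 0.064 ]
red [176, 66, 14, 13, 133] [0.8066 0.3013 0.121 ]
red [383, 231, 13, 11, 109] [ 0.4551 -0.1563  0.121 ]
red [415, 231, 15, 12, 118] [ 0.4563 -0.2249  0.121 ]
brass [290, 55, 16, 3, 31] [0.9075
[... 1496 characters left out ...]
151, 257, 16, 18, 78] [ 0.1623 -0.1028  0.03  ]
brass [119, 260, 26, 39, 218] [ 0.1138 -0.1333  0.03  ]
brass [140, 263, 29, 25, 138] [ 0.155  -0.1295  0.03  ]
brass [107, 277, 17, 23, 80] [ 0.0787 -0.1492  0.03  ]
brass [31, 287, 14, 17, 59] [-0.0772 -0.1483  0.03  ]
brass [78, 286, 10, 18, 52] [ 0.0183 -0.1531  0.03  ]
brass [91, 288, 17, 17, 59] [ 0.0475 -0.1608  0.03  ]
brass [43, 291, 10, 12, 39] [-0.0547 -0.1523  0.03  ]
brass [155, 294, 12, 18, 52] [ 0.18   -0.1912  0.03  ]
brass [37, 304, 17, 6, 34] [-0.0492 -0.1749  0.03  ]
brass [48, 311, 11, 8, 35] [-0.0318 -0.1932  0.03  ]
brass [469, 328, 12, 10, 37] [ 0.8049 -0.3142  0.03  ]
brass [127, 356, 14, 7, 35] [ 0.1471 -0.2994  0.03  ]
```

```bash
cat > ov.py <<'E'
from h import *
def ov(n,src,out,box,s,polys,circ=()):
    l,t,r,b=box
    im=cv2.resize(cv2.imread(src)[t:b,l:r],None,fx=s,fy=s,interpolation=cv2.INTER_CUBIC)
    cols=[(0,0,255),(255,0,255),(0,255,255)]
    for i,P in enumerate(polys):
        q=((proj(n,P)+.5-[l,t])*s).astype(np.int32);cv2.polylines(im,[q.reshape(-1,1,2)],True,cols[i%3],1)
    cv2.imwrite(out,im)
E
python3 - <<'E'
from ov import *
p=(.6446,-.0085,.066)
a=ov("top","pics/top0.png","pics/o1.png",(245,110,400,205),5,[rect(.6454,-.0133,.0674,.15,.31,.05),rect(.645,-.0079,.066,.13,.29,.064),rect(.6454,-.0133,.0674,.15,.31,0)])
ov("side","pics/side0.png","pics/o2.png",(315,155,430,295),4,[rect(.6454,-.0173,.0674,.15,.31,.05),rect(.645,-.0129,.066,.13,.29,.064),rect(.6454,-.0173,.0674,.15,.31,0)])
E
```

```text
(no output)
```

View pics/o1.png

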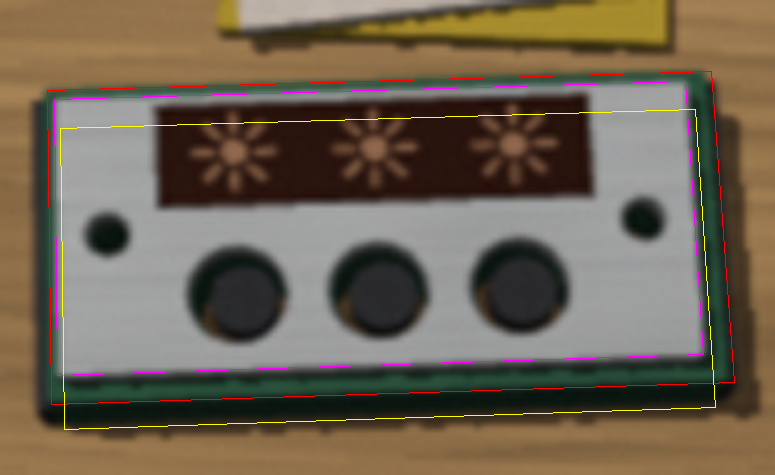

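View pics/o2.png

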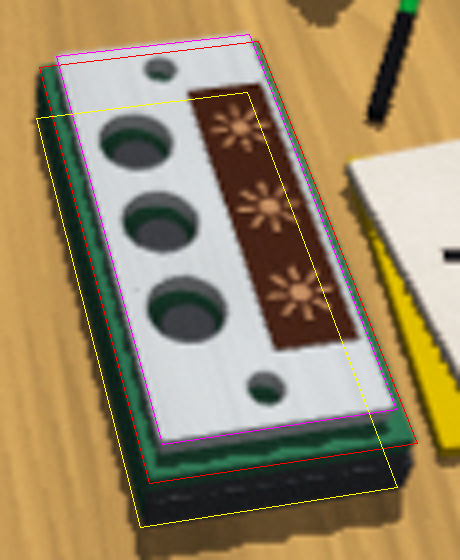

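```bash
cat >> h.py <<'E'
def cyl(n,xy,zr):
    t=np.linspace(0,2*np.pi,40)
    return fill(proj(n,np.vstack([np.c_[xy[0]+r*np.cos(t),xy[1]+r*np.sin(t),np.full(40,z)] for z,r in zr])))
def cylfit(n,mask,xy,zr):
    """mask centroid matched with the centroid of the projected solid"""
    cen=lambda m:np.array([(m*np.arange(640)).sum(),(m*np.arange(400)[:,None]).sum()])/m.sum()
    c=cen(mask.astype(float)); xy=np.array(xy,float); z=zr[0][0]
    for _ in range(4): xy+=(ray(n,c,z)-ray(n,cen(cyl(n,xy,zr)),z))[:2]
    return xy,mask.sum()/cyl(n,xy,zr).sum()
def colmask(im,kind,n,xy,z,rad=30):
    """colour mask near a predicted point; im is RGB; holes filled by the hull"""
    H,S,V=[c.astype(int) for c in cv2.split(cv2.cvtColor(im,cv2.COLOR_RGB2HSV))]
    m=(S>150)&((H<8)|(H>172))&(V>60) if kind=="red" else (H>17)&(H<30)&(S>135)&(V>60)
    u,v=proj(n,[xy[0],xy[1],z])[0]; g=np.zeros((400,640),np.uint8); cv2.circle(g,(int(u),int(v)),rad,1,-1)
    k=cv2.connectedComponentsWithStats((m&(g>0)).astype(np.uint8),connectivity=4)
    i=1+np.argmax(k[2][1:,4]); o=np.zeros((400,640),np.uint8)
    cv2.fillPoly(o,[cv2.convexHull(np.argwhere(k[1]==i)[:,::-1].astype(np.int32))],1); return o
HANDLE=lambda z:[(z+.006,.011),(z+.051,.011)]
BUSH=lambda z:[(z-.02,.022),(z,.028),(z+.007,.028),(z+.041,.013)]
def q(yaw): return [0,np.cos(yaw/2),np.sin(yaw/2),0]
E
python3 - <<'E'
from h import *
for n in("top","side"):
    im=cv2.imread(f"pics/{n}0.png")[:,:,::-1].copy()
    for xy in((.4555,-.16),(.4565,-.228)): 
        m=colmask(im,"red",n,xy,.1,14); print(n,"pin",cylfit(n,m,xy,HANDLE(.07)))
    if n=="top":
      for xy in((.5468,.3272),(.4465,-.0077)): 
        m=colmask(im,"brass",n,xy,.03,20); print(n,"bush",cylfit(n,m,xy,BUSH(.025)))
print(bot.read_clock(),bot.read_tool_rot())
for p in((.455,-.16,.3),(.645,-.13,.25),(.636,.11,.25),(.547,.327,.2)):
    for y in(.067,.067+np.pi/2,.067-np.pi/2,.067-np.pi): s=bot.solve_ik(p,q(y)); print(p,round(y,2),None if s is None else np.round(s,2))
E
```

```text
top pin (array([ 0.45796757, -0.15922041]), np.float64(0.8454907161803714))
top pin (array([ 0.45899508, -0.22917031]), np.float64(0.8832559237975282))
top bush (array([0.54797958, 0.32810692]), np.float64(0.9797576587854596))
top bush (array([ 0.44703581, -0.00751167]), np.float64(1.0314552203293044))
side pin (array([ 0.45509742, -0.15905652]), np.float64(0.8845744978459129))
side pin (array([ 0.45693933, -0.22915557]), np.float64(0.9316213795162736))
1.2 [ 6.04886012e-06  9.86353849e-01  1.64639253e-01 -1.00894303e-05]
(0.455, -0.16, 0.3) 0.07 [-0.49  0.15 -0.16  1.26  0.    2.58]
(0.455, -0.16, 0.3) 1.64 [-0.49  0.15 -0.16  1.26  0.    1.01]
(0.455, -0.16, 0.3) -1.5 [-0.49  0.15 -0.16  1.26  0.   -2.13]
(0.455, -0.16, 0.3) -3.07 [-0.49  0.15 -0.16  1.26  0.   -0.56]
(0.645, -0.13, 0.25) 0.07 [-0.31  0.51  0.23  1.29  0.    2.76]
(0.645, -0.13, 0.25) 1.64 [-0.31  0.51  0.23  1.29  0.    1.19]
(0.645, -0.13, 0.25) -1.5 [-0.31  0.51  0.23  1.29  0.   -1.95]
(0.645, -0.13, 0.25) -3.07 [-0.31  0.51  0.23  1.29  0.   -0.38]
(0.636, 0.11, 0.25) 0.07 [0.06 0.49 0.19 1.27 0.   3.13]
(0.636, 0.11, 0.25) 1.64 [0.06 0.49 0.19 1.27 0.   1.56]
(0.636, 0.11, 0.25) -1.5 [ 0.06  0.49  0.19  1.27  0.   -1.58]
(0.636, 0.11, 0.25) -3.07 [ 0.06  0.49  0.19  1.27  0.   -0.01]
(0.547, 0.327, 0.2) 0.07 [ 0.42  0.49  0.07  1.15  0.   -2.79]
(0.547, 0.327, 0.2) 1.64 [0.42 0.49 0.07 1.15 0.   1.93]
(0.547, 0.327, 0.2) -1.5 [ 0.42  0.49  0.07  1.15  0.   -1.21]
(0.547, 0.327, 0.2) -3.07 [0.42 0.49 0.07 1.15 0.   0.36]
```

```bash
cat >> h.py <<'E'
Y0=.067-np.pi
def over(x,y,z,yaw=Y0): bot.move_pose([x,y,z],q(yaw))
def lin(x,y,z,s=.15,f=None): return bot.move_linear([x,y,z],speed=s,until_force=f)
def st(m=""): print(m,"t",round(bot.read_clock(),1),"p",np.round(bot.read_position(),4),"F",np.round(bot.read_ft_force(),1),"w",round(bot.read_gripper_width(),3),"ff",round(bot.read_finger_force(),1))
def shot(n,name):
    im=bot.camera(n); cv2.imwrite(f"pics/{name}.png",im[:,:,::-1]); return im
E
python3 - <<'E'
from h import *
x,y=.4565,-.1592
bot.set_gripper(.55,60)
over(x,y,.2); lin(x,y,.083,.12); bot.set_gripper(0,60); st("grasp")
lin(x,y,.19,.15); st("lift")
# check over plate hole1
hx,hy=.6364,.1115
over(hx,hy,.064+.06+.04+.011); st("over")
p=bot.read_position()
for n in("top","side"):
    im=shot(n,"h1"+n); m=colmask(im,"red",n,p[:2],p[2]+.02,22); print(n,cylfit(n,m,p[:2],HANDLE(p[2]-.011)), [round(d["bbox"][0]) for d in bot.search_frame(n,"bushing0")])
E
```

```text
grasp t 4.9 p [ 0.4571 -0.1596  0.084 ] F [-0.8  0.2  4.7] w 0.195 ff 58.5
lift t 5.8 p [ 0.4558 -0.1589  0.1891] F [-0.6  0.3 -1.4] w 0.189 ff 58.7
over t 7.0 p [0.636  0.1102 0.1748] F [ 0.1  0.1 -1.8] w 0.188 ff 58.7
top (array([0.63926691, 0.1114443 ]), np.float64(0.15882572769173275)) [306]
side (array([0.630625  , 0.09767105]), np.float64(0.5906751138388439)) [274, 303]
```

```bash
python3 - <<'E'
from ov import *
a=[]
for n,b in(("top",(220,90,360,200)),("side",(300,80,440,190))):
    p=bot.read_position(); t=np.linspace(0,6.28,24); c=np.c_[np.cos(t),np.sin(t)]
    ring=lambda r,z:np.c_[p[0]+r*c[:,0],p[1]+r*c[:,1],np.full(24,z)]
    ov(n,f"pics/h1{n}.png","pics/_.png",b,4,[ring(.003,p[2]-.071),ring(.010,p[2]-.036),ring(.0105,.064)])
    a.append(cv2.imread("pics/_.png"))
cv2.imwrite("pics/c1.png",cv2.resize(np.hstack(a),(800,314)) if 0 else np.vstack(a)[:, :])
print(np.vstack(a).shape)
cv2.imwrite("pics/c1.png",cv2.resize(np.vstack(a),None,fx=.68,fy=.68,interpolation=cv2.INTER_AREA))
E
```

```text
(880, 560, 3)
```

View pics/c1.png

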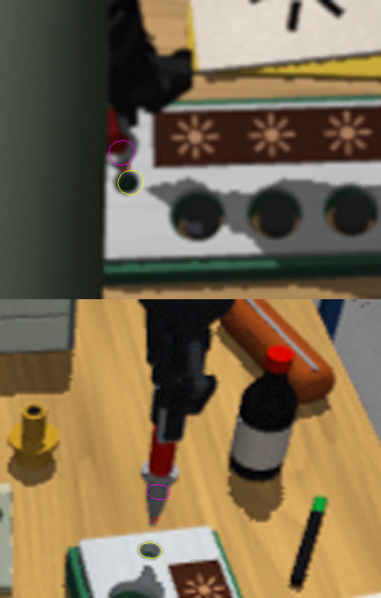

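```bash
cat >> h.py <<'E'
def comply(x,y,z0,z1,step=.002,fmax=25,gain=.00012,zoff=0):
    """lower in small steps, giving way sideways to the measured force"""
    F0=np.array(bot.read_ft_force()); z=z0
    while z>z1+1e-6:
        z=max(z1,z-step); lin(x,y,z,.03)
        F=np.array(bot.read_ft_force())-F0
        d=np.clip(F[:2]*gain,-.0008,.0008)
        if np.hypot(*F[:2])>3: x+=d[0]; y+=d[1]
        if F[2]>fmax: break
    print("comply",np.round([x,y,z],4),"F",F.round(1)); return x,y,z
E
python3 - <<'E'
from h import *
x,y=.6367,.109
lin(x,y,.135,.12)
h=lin(x,y,.114,.04,8); st(f"tip in plate/bed {h}")
if not h: 
    x,y,z=comply(x,y,.114,.076); st()
E
```

```text
tip in plate/bed False t 8.4 p [0.6367 0.109  0.1139] F [ 0.3  0.  -2.1] w 0.193 ff 58.7
comply [0.6367 0.109  0.076 ] F [ 1.8 -0.7  8.7]
 t 13.2 p [0.6388 0.1092 0.078 ] F [ 2.  -0.7  6.6] w 0.19 ff 60.9
```

```bash
python3 - <<'E'
from h import *
bot.set_gripper(.55); st("rel"); p=bot.read_position()
lin(p[0],p[1],.19,.2)
x,y=.4575,-.2292
over(x,y,.2); lin(x,y,.083,.12); bot.set_gripper(0,60); st("grasp")
lin(x,y,.19,.15)
x,y=.654,-.1335
over(x,y,.18); lin(x,y,.135,.12)
h=lin(x,y,.114,.04,8); st(f"tip {h}")
if not h: 
    x,y,z=comply(x,y,.114,.076); st()
E
```

```text
rel t 13.6 p [0.6362 0.109  0.0755] F [0.3 0.  0.5] w 0.549 ff 0.0
grasp t 17.2 p [ 0.4581 -0.2296  0.084 ] F [-0.6  1.1  5.4] w 0.191 ff 58.5
tip False t 20.2 p [ 0.654  -0.1334  0.1139] F [ 0.1 -0.9 -1.8] w 0.19 ff 58.7
comply [ 0.654  -0.1335  0.076 ] F [-1.   0.2 10.4]
 t 24.9 p [ 0.6552 -0.1339  0.078 ] F [-0.9 -0.6  8.6] w 0.189 ff 61.1
```

```bash
python3 - <<'E'
from h import *
bot.set_gripper(.55); p=bot.read_position(); st("rel")
lin(p[0],p[1],.2,.2)
bot.goto_joints([-1.374,.326,-.193,1.052,0,.0]); st()
for n in("top","side"):
    im=shot(n,"b"+n)
    for nm,xy in(("hole1",(.637,.109)),("hole0",(.654,-.134))):
        m=colmask(im,"red",n,xy,.09,14); print(n,nm,cylfit(n,m,xy,HANDLE(.064)))
    for xy in((.548,.328),(.447,-.0075)):
        if n=="top": m=colmask(im,"brass",n,xy,.03,24); print(n,"bush",cylfit(n,m,xy,BUSH(.025)))
    print([(np.round(d["bbox"]).tolist(),round(d["confidence"],2)) for d in bot.search_frame(n,"bushing0")])
t=cv2.imread("pics/btop.png");s=cv2.imread("pics/bside.png")
cv2.imwrite("pics/bc.png",np.vstack([t[40:310,100:560],s[40:400,200:660][:, :460] if s.shape[1]>=660 else cv2.copyMakeBorder(s[40:370,180:640],0,0,0,0,0)]))
E
```

```text
rel t 25.3 p [ 0.6537 -0.1332  0.0756] F [-0.1 -0.3 -0.2] w 0.549 ff 0.0
 t 28.3 p [ 0.1796 -0.5198  0.1962] F [ 0.2 -1.2 -0.3] w 0.551 ff 0.0
top hole1 (array([0.64280892, 0.11315516]), np.float64(0.47536617842876167))
top hole0 (array([ 0.65733746, -0.13200692]), np.float64(0.5940321947389086))
top bush (array([0.54795712, 0.32832073]), np.float64(0.9701609860394919))
top bush (array([ 0.44727396, -0.00744101]), np.float64(1.0374189885992715))
[([303.0, 232.0, 24.0, 23.0], 0.71), ([162.0, 182.0, 22.0, 23.0], 0.57)]
side hole1 (array([0.63732133, 0.10885951]), np.float64(0.8836017569546121))
side hole0 (array([ 0.65566857, -0.13236693]), np.float64(0.9928681572860448))
[([304.0, 118.0, 15.0, 24.0], 0.84), ([272.0, 207.0, 25.0, 32.0], 0.63)]
```

View pics/bc.png

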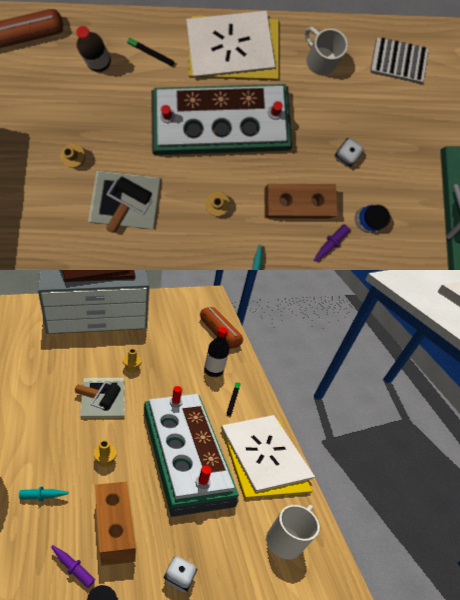

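```bash
python3 - <<'E'
from h import *
for x,y in((.655,-.1337),(.638,.109)):
    over(x,y,.2,Y0+np.pi/2); lin(x,y,.085,.15); bot.set_gripper(0,20); bot.wait(.2); st("pin x-grip"); bot.set_gripper(.55,20); lin(x,y,.2,.2)
over(.3,-.45,.25)
im=shot("top","d0")
for n in("top","side"):
    im=cv2.imread(f"pics/b{n}.png") ;hsv=cv2.cvtColor(im,cv2.COLOR_BGR2HSV).astype(int)
    u=proj(n,[(.6214,-.078,.064),(.6171,-.0144,.064),(.6128,.0495,.064)])
    w=((hsv[...,1]<60)&(hsv[...,2]>100)).astype(np.uint8)
    for a in u:
        k=cv2.connectedComponentsWithStats(1-w,connectivity=4); i=k[1][int(a[1]),int(a[0])]
        print(n,k[2][i].tolist(),ray(n,k[3][i],.064).round(4))
E
```

```text
pin x-grip t 32.3 p [ 0.6549 -0.1337  0.0849] F [ 0.3 -0.1 -0.2] w 0.002 ff 0.0
pin x-grip t 36.1 p [0.638 0.109 0.085] F [-0.1  0.5  0.1] w -0.006 ff 0.0
top [340, 157, 20, 20, 304] [ 0.6202 -0.0757  0.064 ]
top [312, 158, 20, 20, 305] [ 0.6157 -0.0121  0.064 ]
top [283, 159, 21, 19, 304] [0.6116 0.0517 0.064 ]
side [353, 225, 19, 16, 239] [ 0.6196 -0.0801  0.064 ]
side [346, 204, 19, 14, 204] [ 0.6154 -0.0163  0.064 ]
side [341, 185, 17, 13, 179] [0.6109 0.0472 0.064 ]
```

```bash
python3 - <<'E'
from h import *
s=shot("side","d1")[:,:,::-1];t=cv2.imread("pics/d0.png")
f=lambda a:cv2.resize(a,None,fx=2,fy=2,interpolation=cv2.INTER_CUBIC)
cv2.imwrite("pics/dc.png",np.hstack([f(t[100:320,140:400]),cv2.copyMakeBorder(f(s[130:350,230:370]),0,0,0,0,0)]))
print(bot.read_tool_rot())
E
```

```text
[ 4.47656997e-05 -3.42040582e-02  9.99414865e-01  9.01150776e-05]
```

View pics/dc.png

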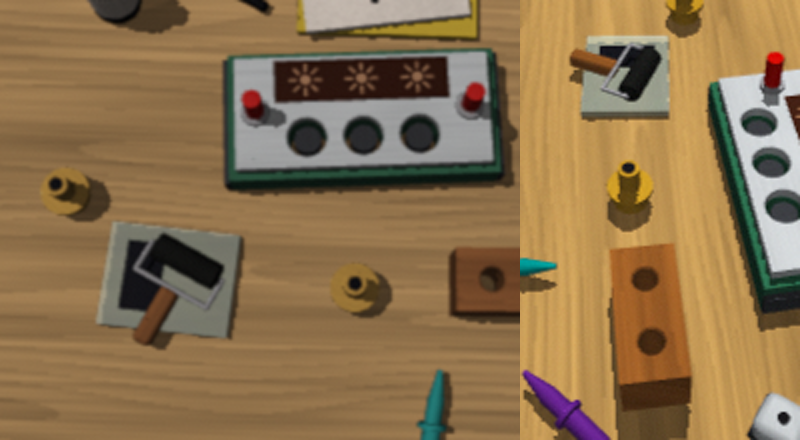

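```bash
python3 - <<'E'
from h import *
x,y=.655,-.1337
over(x,y,.2,Y0+np.pi/2); lin(x,y,.085,.15); st(); print(bot.read_tool_rot())
s=shot("side","e1"); t=shot("top","e2")
bot.set_gripper(0,40); st("closed"); s2=shot("side","e3")
f=lambda a:cv2.resize(a,None,fx=4,fy=4,interpolation=cv2.INTER_CUBIC)[:,:,::-1]
cv2.imwrite("pics/ec.png",np.hstack([f(s[180:300,330:430]),f(s2[180:300,330:430])]))
E
```

```text
t 42.5 p [ 0.6557 -0.1342  0.0861] F [ 0.9 -0.8  0.5] w 0.547 ff 0.0
[-3.57511711e-04  7.30285640e-01 -6.83141385e-01  7.77709296e-04]
closed t 43.1 p [ 0.655  -0.1337  0.085 ] F [ 0.3 -0.1 -0.3] w -0.001 ff 0.0
```

View pics/ec.png

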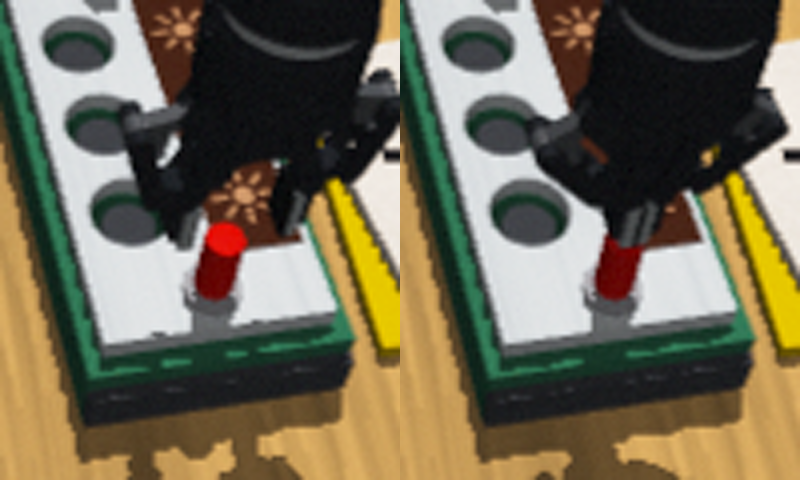

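```bash
python3 - <<'E'
from h import *
print(proj("side",[(.655,-.1337,z) for z in(.064,.07,.085,.115)]).round(1))
print(proj("top",[(.655,-.1337,z) for z in(.064,.07,.085,.115)]).round(1))
t=cv2.imread("pics/btop.png"); 
f=lambda a:cv2.resize(a,None,fx=6,fy=6,interpolation=cv2.INTER_CUBIC)
cv2.imwrite("pics/g.png",np.hstack([f(t[125:175,250:300]),f(t[125:175,345:395])]))
E
```

```text
[[382.4 251.7]
 [382.9 250.2]
 [383.9 246.4]
 [386.2 238.6]]
[[375.1 152.4]
 [375.5 151.6]
 [376.4 149.4]
 [378.4 145. ]]
```

View pics/g.png

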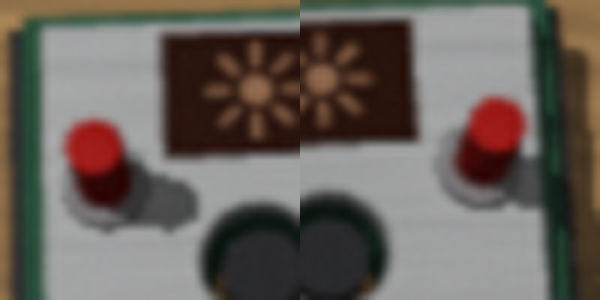

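```bash
python3 - <<'E'
from h import *
print(bot.grip_depth)
p=bot.read_position(); x,y=p[0],p[1]
st(lin(x,y,.065,.02,4)); lin(x,y,.12,.15)
bot.set_gripper(.55,20); st(lin(x,y,.068,.04,5)); bot.set_gripper(0,30); st("closed")
s=shot("side","f1")
f=lambda a:cv2.resize(a,None,fx=4,fy=4,interpolation=cv2.INTER_CUBIC)[:,:,::-1]
cv2.imwrite("pics/fc.png",f(s[180:300,330:430]))
E
```

```text
0.0187
True t 43.6 p [ 0.6554 -0.1338  0.0801] F [ 0.4 -0.5  4.2] w 0.001 ff 1.9
False t 46.0 p [ 0.6553 -0.1338  0.0684] F [ 0.2 -0.1  0.3] w 0.55 ff 0.0
closed t 46.3 p [ 0.6553 -0.1338  0.0684] F [0.2 0.7 2.6] w 0.238 ff 29.3
```

View pics/fc.png

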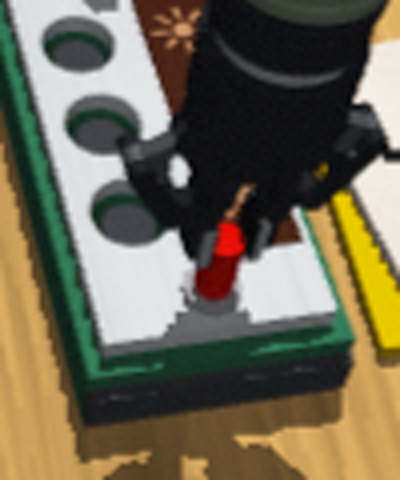

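```bash
cat >> h.py <<'E'
DZ=.035   # fingertips stand this much above the reported TCP (touched: handle top .115 at .080)
def park(): over(.3,-.4,.22)
def findb(xy,tag):
    im=shot("top",tag); m=colmask(im,"brass","top",xy,.03,45); return cylfit("top",m,xy,BUSH(.025))
def pickb(x,y):
    z=.025+.012-DZ
    over(x,y,.12,Y0+np.pi/2); lin(x,y,.06,.15); print(lin(x,y,z,.06,6)); st()
    bot.set_gripper(0,25); st("x-grip"); bot.set_gripper(.55,25); x=bot.read_position()[0]
    lin(x,y,.06,.15); over(x,y,.06,Y0); lin(x,y,z,.06,6)
    bot.set_gripper(0,100); st("y-grip"); p=bot.read_position(); return p[0],p[1],z
E
python3 - <<'E'
from h import *
bot.set_gripper(.55,20); p=bot.read_position(); lin(p[0],p[1],.2,.2); park()
b,r=findb((.447,-.0075),"k0"); print(b,r)
if .9<r<1.15:
    x,y,z=pickb(*b); lin(x,y,.12,.15); st("lifted")
E
```

```text
[ 0.4472014  -0.00750368] 1.0389918036670298
False
 t 52.5 p [ 0.4475 -0.0076  0.0023] F [-0.2 -0.4 -0.8] w 0.556 ff 0.0
x-grip t 52.8 p [ 0.4475 -0.0076  0.0024] F [-0.6 -0.3  3.9] w 0.297 ff 24.5
y-grip t 56.5 p [ 0.4477 -0.0076  0.0027] F [-1.2  0.5  4.9] w 0.276 ff 97.8
lifted t 57.4 p [ 0.4468 -0.0074  0.1191] F [ 0.1  0.1 -2.3] w 0.269 ff 98.1
```

```bash
python3 - <<'E'
from h import *
x,y=.6212,-.0780
lin(.447,-.0075,.16,.15); over(x,y,.16); lin(x,y,.072,.12); st()
x,y,z=comply(x,y,.072,.053,.0015,9); st()
E
```

```text
t 59.5 p [ 0.6218 -0.078   0.073 ] F [ 0.8  0.2 -0.8] w 0.27 ff 98.2
comply [ 0.6212 -0.078   0.053 ] F [-0.5 -0.9 -2.6]
 t 62.8 p [ 0.6211 -0.078   0.0529] F [ 0.3 -0.7 -3.3] w 0.275 ff 98.2
```

```bash
cat >> h.py <<'E'
def press(x,y,z,zmin,fstop=28):
    F=0
    while z>zmin and F<fstop:
        z-=.001; lin(x,y,z,.02); f=np.array(bot.read_ft_force()); F=f[2]
        print(round(z,4),round(bot.read_position()[2],4),f.round(1))
        if np.hypot(*f[:2])>4: x,y=np.array([x,y])+np.clip(f[:2]*.0001,-.0006,.0006)
    return x,y
E
python3 - <<'E'
from h import *
press(.6212,-.0780,.053,.034)
E
```

```text
0.052 0.0527 [-0.9  0.2  3.2]
0.051 0.0523 [-1.5  0.2  7.9]
0.05 0.0517 [-2.6  0.   9.9]
0.049 0.0509 [-3.3  1.  10.4]
0.048 0.05 [-3.   0.3 11.7]
0.047 0.0491 [-2.6  0.8 10.7]
0.046 0.0481 [-3.4  0.2 10.9]
0.045 0.0471 [-3.2  0.3 10.7]
0.044 0.0461 [-4.3  1.  10.3]
0.043 0.0452 [-2.4  0.9 11.1]
0.042 0.0442 [-2.3  0.7 11.3]
0.041 0.0432 [-2.3  0.9 11.8]
0.04 0.0422 [-3.1  0.6 10.9]
0.039 0.0417 [-3.3  0.5 14.3]
0.038 0.0416 [-6.3  0.6 20.4]
0.037 0.0416 [-5.3  0.4 24.6]
0.036 0.0416 [-6.4  1.3 29.9]
```

```bash
python3 - <<'E'
from h import *
p=bot.read_position(); lin(p[0],p[1],.0405,.05); bot.set_gripper(.5,25); p=bot.read_position(); lin(p[0],p[1],.16,.2); park()
b,r=findb((.548,.328),"k1"); print(b,r)
if .88<r<1.15:
    x,y,z=pickb(*b); lin(x,y,.16,.15); st("lifted")
    x,y=.6126,.0497
    over(x,y,.16); lin(x,y,.072,.12)
    x,y,z=comply(x,y,.072,.053,.0015,9); st()
E
```

```text
[0.54805953 0.32820903] 0.9645542088921811
False
 t 74.5 p [0.5485 0.3284 0.0024] F [-0.9  0.3 -0. ] w 0.5 ff 0.0
x-grip t 74.8 p [0.5485 0.3284 0.0026] F [-0.6  0.6  2.5] w 0.296 ff 25.4
y-grip t 78.5 p [0.5487 0.3285 0.0029] F [-0.4 -0.3  5.8] w 0.275 ff 97.8
lifted t 79.7 p [0.5478 0.3282 0.1587] F [ 0.6  0.6 -1.9] w 0.273 ff 98.1
comply [0.6126 0.0497 0.053 ] F [ 1.6 -0.2  0.6]
 t 84.9 p [0.6126 0.0497 0.053 ] F [ 0.7 -0.1 -2.3] w 0.273 ff 98.2
```

```bash
python3 - <<'E'
from h import *
press(.6126,.0497,.053,.034)
p=bot.read_position(); lin(p[0],p[1],.0405,.05); bot.set_gripper(.5,25); p=bot.read_position(); lin(p[0],p[1],.16,.2); park(); st()
for n in("top","side"):
    shot(n,"m"+n); print([(np.round(d["bbox"]).tolist(),round(d["confidence"],2)) for d in bot.search_frame(n,"bushing0")])
t=cv2.imread("pics/mtop.png");s=cv2.imread("pics/mside.png")
f=lambda a:cv2.resize(a,(400,600*a.shape[0]//600*1),interpolation=cv2.INTER_CUBIC)
cv2.imwrite("pics/mc.png",np.vstack([t[60:300,120:520],s[60:400,180:580]]))
E
```

```text
0.052 0.0529 [-2.   0.1  6. ]
0.051 0.0524 [-3.6 -0.5  8.8]
0.05 0.0516 [-4.6 -1.1 11.3]
0.049 0.0509 [-3.4  0.2 10. ]
0.048 0.0499 [-3.6 -0.1 11. ]
0.047 0.0489 [-3.7  0.8 11.5]
0.046 0.0479 [-3.4  0.8 11.5]
0.045 0.0469 [-3.4  0.3 11.7]
0.044 0.0459 [-3.6  0.5 10.9]
0.043 0.0449 [-3.3 -0.7 10.7]
0.042 0.0439 [-2.9  1.1 11.4]
0.041 0.0429 [-4.8  0.8 10.7]
0.04 0.042 [-2.7 -0.  10.2]
0.039 0.0419 [-4.7  0.2 16.1]
0.038 0.0418 [-6.4  0.3 21.8]
0.037 0.0418 [-7.3 -0.3 26.6]
0.036 0.0418 [-8.2  0.6 32.4]
 t 92.5 p [ 0.3006 -0.3996  0.2199] F [-0.1  0.4  0.7] w 0.5 ff 0.0
[([280.0, 152.0, 26.0, 28.0], 0.87), ([335.0, 151.0, 27.0, 26.0], 0.64)]
[([338.0, 175.0, 22.0, 23.0], 0.87), ([350.0, 218.0, 26.0, 25.0], 0.75), ([279.0, 253.0, 36.0, 82.0], 0.64)]
```

View pics/mc.png

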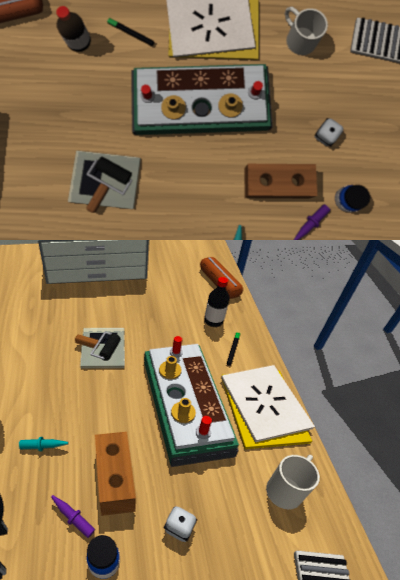

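```bash
cat > pins.py <<'E'
from h import *
for n in("top","side"):
    im=cv2.imread(f"pics/m{n}.png"); g=im.max(2)
    for x,y in((.4575,-.159),(.458,-.229)):
        u,v=proj(n,[x,y,.07])[0]; u,v=int(round(u)),int(round(v)); w=g[v-9:v+10,u-9:u+10].astype(float)
        m=(w<(w.min()+np.percentile(w,80))/2).astype(np.uint8); k=cv2.connectedComponentsWithStats(m); i=1+np.argmax(k[2][1:,4])
        print(n,k[2][i].tolist(),ray(n,k[3][i]+[u-9,v-9],.07).round(4))
bot.set_gripper(0,40)
for x,y in((.6553,-.1339),(.6390,.1095)):
    over(x,y,.13); lin(x,y,.095,.12); print(lin(x,y,.07,.02,8)); st("touch"); lin(x,y,.13,.15)
E
python3 pins.py
```

```text
top [2, 3, 12, 12, 90] [ 0.4588 -0.1587  0.07  ]
top [2, 3, 12, 13, 100] [ 0.4591 -0.228   0.07  ]
side [2, 5, 13, 12, 126] [ 0.4556 -0.1609  0.07  ]
side [2, 4, 14, 14, 153] [ 0.4576 -0.2308  0.07  ]
True
touch t 96.1 p [ 0.6554 -0.1339  0.0801] F [-0.9 -0.1  3.3] w 0.001 ff 2.0
True
touch t 98.8 p [0.6391 0.1096 0.08  ] F [-0.4 -0.2  4.3] w -0.001 ff 2.1
```

```bash
cat > draw.py <<'E'
from h import *
import sys
x,y,sx,sy=map(float,sys.argv[1:])
bot.set_gripper(.5,60); over(x,y,.13); lin(x,y,.041,.1,8); st("at")
bot.set_gripper(0,60); p=bot.read_position(); st("grip")
for z in np.arange(.05,.121,.01): lin(p[0],p[1],z,.05)
st("drawn"); lin(p[0],p[1],.15,.15)
over(sx,sy,.15); lin(sx,sy,.115,.12)
h=lin(sx,sy,.049,.06,8); st(f"in stand {h}")
if not h or bot.read_position()[2]<.06:
    bot.set_gripper(.5); lin(sx,sy,.15,.2)
E
python3 draw.py .6553 -.1339 .4584 -.2294
```

```text
at t 101.7 p [ 0.6559 -0.1341  0.0418] F [-0.4 -0.3  0.5] w 0.499 ff 0.0
grip t 102.1 p [ 0.6561 -0.1342  0.0421] F [-0.9 -0.1  4.5] w 0.238 ff 58.5
drawn t 104.8 p [ 0.6565 -0.1344  0.1206] F [ 0.5  0.3 -1.4] w 0.241 ff 58.8
in stand False t 107.8 p [ 0.4587 -0.2296  0.0494] F [-0.7 -0.4 -1.6] w 0.243 ff 58.8
```

```bash
python3 draw.py .6390 .1095 .4572 -.1598 && python3 - <<'E'
from h import *
park(); st()
for n in("top","side"):
    im=shot(n,"z"+n)
    for xy in((.4575,-.16),(.458,-.2295)):
        m=colmask(im,"red",n,xy,.1,14); print(n,"pin",cylfit(n,m,xy,HANDLE(.07)))
t=cv2.imread("pics/ztop.png");s=cv2.imread("pics/zside.png")
f=lambda a:cv2.resize(a,None,fx=2,fy=2,interpolation=cv2.INTER_CUBIC)
cv2.imwrite("pics/zc.png",np.hstack([f(t[110:280,245:445]),f(s[160:330,265:425])]))
E
```

```text
at t 111.5 p [0.6397 0.1095 0.0417] F [-0.   0.2 -0.1] w 0.501 ff 0.0
grip t 111.8 p [0.6398 0.1096 0.042 ] F [0.2 0.6 4.9] w 0.238 ff 58.5
drawn t 114.6 p [0.6402 0.1096 0.1206] F [-0.   0.5 -1.7] w 0.242 ff 58.7
in stand False t 117.8 p [ 0.4575 -0.16    0.0494] F [-0.2  0.4 -2.1] w 0.245 ff 58.7
 t 120.0 p [ 0.3003 -0.3989  0.2191] F [ 0.9 -0.1 -0.5] w 0.503 ff 0.0
top pin (array([ 0.45826765, -0.1597308 ]), np.float64(0.8331164888541939))
top pin (array([ 0.46033759, -0.2296088 ]), np.float64(0.7889561865806655))
side pin (array([ 0.45595017, -0.15980559]), np.float64(0.861998514115899))
side pin (array([ 0.45740314, -0.22958044]), np.float64(0.9051928653018189))
```

View pics/zc.png

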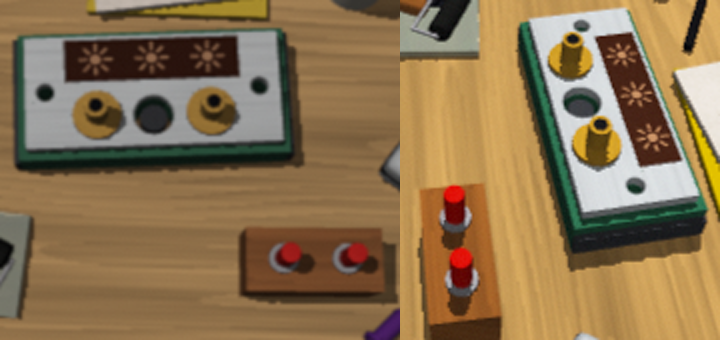

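The picture shows both pins seated in the stand, at about (288,255) and (355,255) in the left crop. Both bushings are flush on the aligned plate at about (97,112) and (212,108), so I'm handing the job in.

```bash
python3 -c "
from cell import bot
print(bot.close_job())"
```

```text
the job is handed in; nothing more can be done
None
```

I handed the job in at about 120 s of the 210 s limit; no verdict came back. The plate is lined up, the two bushings I could find are pressed home (I saw no third), both pins are back in the stand, and the jar, sharpener and roller were left alone, though the purple and turquoise look-alikes ended up lying on their sides after my first moves.

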